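# Hold the bin's sprung lid at its balance point

### The job

I am about to set the spring of the grey bench bin's lid. First stand the flat cardboard box with the spare springs upright on one of its narrow edges on the black rubber mat and let go of it; then take the lid by its knob, raise it past the balance point where the spring begins to carry it up, without letting it fly fully open, ease it back to just below the balance point and finish holding it there, still, in the gripper. Leave the box standing and the other things on the bench alone.

Things in the scene. Friction and masses are not known exactly. Their poses are not given: they have to be found in the camera images.
- kit_center (a point): Centre of the closed cardboard box of spare springs, 110 x 56 x 32 mm, about 0.18 to 0.35 kg, loose. At the start it lies flat on the bench. Its x axis runs along the 110 mm length, y along the 56 mm width, z along the 32 mm thickness (up at the start). Upright on an edge, its z axis is level.
- mat: Square black rubber mat fixed on the bench, 160 x 160 x 4 mm; origin at the centre of its underside, on the bench top.
- bin: Grey sheet-metal bin fixed on the bench, 190 mm deep (its x), 240 mm wide (its y), 110 mm high; origin at the centre of its underside. The lid's hinge runs along the bin's y axis on its far (+x) side; the knob is at the middle of its near (-x) side. A coil spring on its +y side reaches 55 mm beyond its far wall and 20 mm out from its side.
- lid (a joint): Angle of the bin's lid, rad: 0 shut (level), grows as the knob rises; stop at 1.4, fully open from 1.25. Over-centre spring: balance point at 0.79 rad. Below it the lid pulls shut (7 N at the knob when shut, fading to 0 at the balance point), above it the spring throws it up (up to 6 N at the stop). Past it: 0.9 or more. Just below: 0.6 to 0.74; aim at 0.67.
- lid_hinge (a point): Middle of the lid's hinge axis, 114 mm above the bench, 101 mm beyond the bin's centre. Turns with the lid: its y axis lies along the hinge, its -x axis points from the hinge to the knob, z is the lid's upper side.
- lid_knob (a point): Centre of the lid's knob, 236 mm from the hinge axis: a black cylinder, 24 mm in diameter, 32 mm long along the hinge direction (its y), standing free 40 mm ahead of the bin's near wall on a 12 mm wide, 8 mm thick stem; at 114 mm height when shut. Grasped by its two flat ends it can pivot between the fingers as the lid turns.
- tube: Bystander: short steel tube standing on end, 48 mm in diameter, 70 mm high; origin at the centre of its underside.
- wrench: Bystander: steel open-ended spanner lying on the bench; origin near its middle, on its underside.
- magnet: Bystander: square red welding magnet lying flat, 70 x 70 x 20 mm; origin at the centre of its underside.
There are look-alikes about, which are no part of the job. Of the things like the part that bears kit_center, leave any that is red; of the rest the smaller one is meant.

How it is judged:
By the outcome, as a careful person would: the job done as asked, in the order asked, and still so for the second after the job is handed in, while the arm keeps its last pose, push and grip.
It also fails if it takes over 64 s, if anything falls off the work surface, if the arm or the gripper's body presses on something with over 40 N, if the wrist force passes 120 N, or if a joint passes its speed limit or range.

### The arm

A 6-joint arm with a two-finger parallel gripper is mounted at the origin on the work surface. World frame = base frame: x ahead of the robot, y to its left, z up, the work surface at z = 0. Lengths are in m, angles in rad, forces in N, time in s.
With the tool pointing down it reaches from about 0.375 to 0.975 m from the base axis. Payload 3.8 kg.
Tool frame: the origin (TCP) lies between the finger pads; the fingertips stand 25 mm ahead of it and the grasp point (between the pads) lies 6 mm ahead of it; z points along the fingers, y is the direction in which the jaws open and shut (so a half turn about z gives the same grasp; the last joint's range is limited). The gripper opens to 88 mm and grips with 3 to 60 N. Pads are 18 mm wide; open, the fingers measure 123 mm over their backs; the gripper's body (75 mm by 187 mm) begins 45 mm behind the grasp point.
Start: joints at [1.167, 0.264, 1.604, -0, 1.274, -0.037], TCP at [0.242, 0.63, 0.226] pointing down, gripper open.
Joint ranges: [-2.63, 2.63], [-0.94, 2.18], [0.31, 2.57], [-1.31, 4.45], [0, 2.66], [-2.55, 2.55]. Speed limits (rad/s): [2.57, 2.57, 3.14, 3.14, 3.14, 3.14].

### API

Orientations are given as a unit quaternion [w, x, y, z].
In Python, from rig import arm, eyes, sign_off gives the robot as it stands.
- The arm moves only by the tool jog_arm, never from a script. Its argument "deltas" is a list of rows, each an object with "grip": the closure, from -1 (fully open) to 1 (shut); "offset": the shift along the tool's x, y, z in m, a list of three; "roll": the turn about the tool's z in degrees. In form: [{"grip": grip, "offset": [tx, ty, tz], "roll": roll}, ...]. A call has 1 to 20 rows; each row is the pose to reach, as a shift and turn from the pose commanded when the call began, along the tool's axes at that moment; what a row does not reach only later rows make up. A row lasts 1/10 s, in which the tool goes at most 50 mm and 8.59 degrees, less where a joint would pass 70% of its speed; a pose out of reach is approached as far as the arm can. A call with a gripper value outside its range is refused whole. The fingers move at their own pace and stop on an object; "squeeze" is the grip in N (left out, the last holds). Time passes only in rows, so rows that repeat a pose let the fingers close. It gives the time, the measured TCP pose, the force and the opening at its end, in the units of the state.
- arm.get_state(): the state, without advancing time (a new reading comes with each control period).
- eyes.read_camera(name): name is "side" or "top"; returns (picture, depth): 400x640x3 uint8, blue, green, red; 400x640 float32, m along the optical axis (not along the pixel's ray), 0 where there is no reading.
- eyes.get_calibration(name): a dict with "fov_y" (degrees; the focal length in pixels is half the picture's height over the tangent of half this angle, whatever the lens; pixels are square), "cx", "cy" (the principal point, pixels), "R" (3x3) and "t" (3): a world point X has camera coordinates R X + t. Camera axes: x right, y down, z forward; pixel columns grow to the right and rows downward; lengths in m; the calibration is good to about 2 mm. A picture is of the moment at which its call begins. get_calibration takes no time and is no camera call.
- sign_off(): hands the job in, once; it reports no verdict.
The state is a dict: "clock": time; "joint_positions": joint angles; "joint_vel": joint speeds; "joint_torque": joint torques, N m; "ee_pos": TCP position; "ee_rot": TCP orientation; "ft_force": force on the tool from outside, world axes, zero at the start; "ft_torque": the same for the moment, N m; "grip_width": finger opening in m.
Only numpy, scipy, OpenCV 4.12 (cv2) and the standard library are available. Lean on these libraries where they do the work, as an engineer would, in place of code of your own. Each camera call takes 0.05 s, during which the arm holds its last target. There are 200 camera calls.

## Working session

There is one attempt and no reset: what is moved stays moved. The work goes in short steps, Python scripts to look and compute and a tool call to move; the robot and the scene stay as the last step left them, time stands still between calls to the robot, and variables do not carry over. Pictures are saved under pics/ and viewed, about 8 in all and at most 12, crops included, and the job is handed in when it is done.

Besides the shell and the picture viewer there is one more tool, called as a command line: name --argument value ..., lists and objects as JSON in quotes. jog_arm: Moves the arm, as the interface text tells. Its arguments: {"type":"object","properties":{"deltas":{"type":"array","items":{"type":"object","properties":{"grip":{"type":"number"},"offset":{"type":"array","items":{"type":"number"}},"roll":{"type":"number"}}}},"squeeze":{"type":"number"}},"required":["deltas"]}

```bash
ls; mkdir -p pics; cat > h.py <<'E'
import numpy as np, cv2
from rig import arm, eyes, sign_off
def cloud(n):
    im,d=eyes.read_camera(n); c=eyes.get_calibration(n)
    f=200/np.tan(np.radians(c["fov_y"])/2)
    v,u=np.mgrid[0:400,0:640]
    P=np.stack([(u-c["cx"])/f*d,(v-c["cy"])/f*d,d],-1)
    W=(P-np.array(c["t"]))@np.array(c["R"])
    W[d==0]=np.nan
    return im,W
E
python3 - <<'E'
from h import *
s=arm.get_state(); print({k:np.round(v,3).tolist() for k,v in s.items()})
for n in("top","side"):
    im,W=cloud(n); cv2.imwrite(f"pics/{n}0.png",im); np.save(f"{n}0.npy",W); c=eyes.get_calibration(n); print(n,c)
E
```

```text
pics
{'clock': 0.0, 'joint_positions': [1.167, 0.265, 1.605, 0.0, 1.274, -0.037], 'joint_vel': [0.001, -0.002, -0.0, -0.001, -0.002, 0.0], 'joint_torque': [-0.002, -50.211, -35.687, 0.073, 0.03, -0.0], 'ee_pos': [0.242, 0.629, 0.224], 'ee_rot': [-0.0, 0.182, 0.983, -0.001], 'ft_force': [-0.882, -0.146, -0.151], 'ft_torque': [0.028, -0.011, 0.047], 'grip_width': 0.088}
top {'fov_y': 56.35087448452127, 'cx': 319.35218732523356, 'cy': 201.61448220677684, 'R': array([[-0.02314581, -0.99950561,  0.02127935],
       [-0.99686025,  0.0214619 , -0.07621698],
       [ 0.0757226 , -0.02297665, -0.99686416]]), 't': array([-0.01959179,  0.57763327,  1.03265193])}
side {'fov_y': 48.29443103567247, 'cx': 320.7068533069071, 'cy': 207.13239907650186, 'R': array([[ 0.96495872, -0.26150307, -0.02169809],
       [-0.19452889, -0.65741662, -0.72798482],
       [ 0.17610558,  0.70669621, -0.6852498 ]]), 't': array([-0.56231954,  0.17867167,  1.2871022 ])}
```

View pics/top0.png

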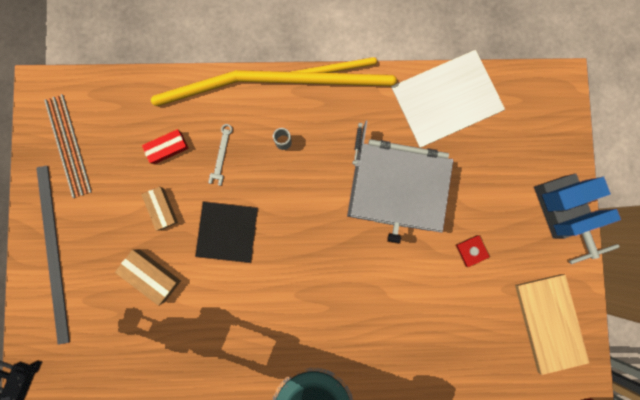

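View pics/side0.png

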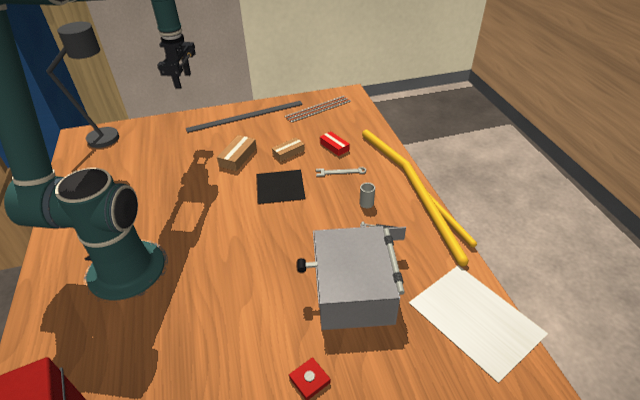

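The top picture shows the small cardboard box at (160,208), with a larger one at (148,276) and a red one at (165,147). It also shows the mat at (227,232), the bin at (402,187), the knob at (395,238) and the tube at (282,137).

```bash
python3 - <<'E'
from h import *
W=np.load("top0.npy"); im=cv2.imread("pics/top0.png")
def rect(n,u0,u1,v0,v1,zl,zh,f=None):
    m=np.zeros((400,640),bool); m[v0:v1,u0:u1]=1
    m&=(W[...,2]>zl)&(W[...,2]<zh)
    if f is not None: m&=f
    P=W[m]; r=cv2.minAreaRect((P[:,:2]*1000).astype(np.float32))
    print(n,len(P),r,"box",cv2.boxPoints(r).round().tolist(),"z",np.nanpercentile(P[:,2],[5,50,95]).round(4))
rect("kit",135,190,180,240,.022,.06)
rect("big",110,190,245,310,.02,.1)
rect("mat",185,270,190,275,-.01,.02,im.max(2)<60)
rect("lid",345,460,135,235,.1,.13)
rect("knob",384,404,231,246,.08,.15,im.max(2)<80)
rect("tube",265,300,120,155,.05,.1)
rect("spring",350,368,118,170,.03,.2)
W2=np.load("side0.npy");W=W2;im=cv2.imread("pics/side0.png")
rect("kit side",265,312,130,170,.022,.06)
rect("knob side",294,312,255,276,.08,.15,im.max(2)<80)
rect("mat side",250,310,165,207,-.01,.02,im.max(2)<60)
E
```

```text
kit 852 ((568.491455078125, 416.4033203125), (110.37744140625, 57.627689361572266), 22.424293518066406) box [[506.0, 422.0], [528.0, 369.0], [630.0, 411.0], [609.0, 464.0]] z [0.0277 0.0315 0.0348]
big 1789 ((381.80389404296875, 443.065185546875), (151.70693969726562, 78.60948181152344), 52.238887786865234) box [[304.0, 407.0], [366.0, 359.0], [459.0, 479.0], [397.0, 527.0]] z [0.0309 0.0432 0.0466]
mat 2897 ((498.4433288574219, 233.6935577392578), (154.83926391601562, 152.57904052734375), 82.26518249511719) box [[412.0, 167.0], [564.0, 147.0], [584.0, 300.0], [433.0, 321.0]] z [0.0004 0.0037 0.0071]
lid 7519 ((602.2322998046875, -235.80636596679688), (259.58123779296875, 246.20042419433594), 78.40727996826172) box [[456.0, -338.0], [697.0, -388.0], [749.0, -133.0], [508.0, -84.0]] z [0.1125 0.1159 0.1199]
knob 95 ((472.3762512207031, -218.3766326904297), (29.413625717163086, 19.25140380859375), 79.51224517822266) box [[460.0, -231.0], [479.0, -235.0], [485.0, -206.0], [466.0, -202.0]] z [0.1184 0.1237 0.1273]
tube 126 ((755.0197143554688, 67.95919799804688), (46.27832794189453, 45.9
[... 275 characters left out ...]
0], [788.0, -125.0], [653.0, -119.0]] z [0.0656 0.1072 0.1179]
kit side 313 ((567.1266479492188, 414.9744873046875), (114.46402740478516, 63.548118591308594), 25.920745849609375) box [[502.0, 419.0], [530.0, 361.0], [632.0, 411.0], [605.0, 469.0]] z [0.0235 0.0305 0.0342]
knob side 109 ((473.4178771972656, -222.11001586914062), (35.7806282043457, 20.360559463500977), 77.15542602539062) box [[460.0, -237.0], [479.0, -242.0], [487.0, -207.0], [467.0, -202.0]] z [0.1099 0.1217 0.1267]
mat side 1327 ((500.17193603515625, 232.4601593017578), (164.09970092773438, 155.88140869140625), 82.19275665283203) box [[412.0, 162.0], [566.0, 141.0], [589.0, 303.0], [434.0, 324.0]] z [-0.0008  0.003   0.0067]
```

jog_arm --deltas '[{"grip": -1,"offset": [-0.03,-0.01,0],"roll": -4},{"grip": -1,"offset": [-0.07,-0.02,0.01],"roll": -10},{"grip": -1,"offset": [-0.11,-0.034,0.02],"roll": -16},{"grip": -1,"offset": [-0.15,-0.046,0.03],"roll": -22},{"grip": -1,"offset": [-0.19,-0.058,0.04],"roll": -28},{"grip": -1,"offset": [-0.23,-0.071,0.05],"roll": -34},{"grip": -1,"offset": [-0.27,-0.083,0.065],"roll": -40},{"grip": -1,"offset": [-0.31,-0.095,0.08],"roll": -44},{"grip": -1,"offset": [-0.34,-0.105,0.095],"roll": -44},{"grip": -1,"offset": [-0.353,-0.109,0.104],"roll": -44},{"grip": -1,"offset": [-0.353,-0.109,0.104],"roll": -44},{"grip": -1,"offset": [-0.353,-0.109,0.104],"roll": -44}]'

```text
clock: 1.3
ee_pos: [0.5317, 0.4023, 0.1215]
ee_rot: [-0.001, -0.199, 0.98, 0.0]
ft_force: [0.3, 0.6, 0.4]
grip_width: 0.0884
```

```bash
cat >> h.py <<'E'
def st():
    s=arm.get_state(); q=s["ee_rot"]; yaw=np.degrees(2*np.arctan2(q[2],q[1]))
    print("t",round(s["clock"],2),"p",np.round(s["ee_pos"],4),"yaw",round(yaw%360,2),"q",np.round(q,3),"F",np.round(s["ft_force"],1),"M",np.round(s["ft_torque"],2),"w",round(s["grip_width"],4),"j6",np.round(s["joint_positions"],2))
    return np.array(s["ee_pos"]),yaw
def to(x,y,z):
    p,yaw=st(); a=np.radians(yaw); d=np.array([x,y,z])-p
    print("offset",np.round([d[0]*np.cos(a)+d[1]*np.sin(a), d[0]*np.sin(a)-d[1]*np.cos(a), -d[2]],4))
E
python3 - <<'E'
from h import *
to(.533,.4007,.028)
im,W=cloud("top"); cv2.imwrite("pics/t1.png",cv2.resize(im[120:320,60:300],None,fx=2.5,fy=2.5))
E
```

```text
t 1.3 p [0.5317 0.4023 0.1215] yaw 202.97 q [-0.001 -0.199  0.98   0.   ] F [0.3 0.6 0.4] M [ 0.1  -0.02 -0.  ] w 0.0884 j6 [ 0.61  0.33  1.72  0.    1.09 -1.36]
offset [-0.0005 -0.002   0.0935]
```

View pics/t1.png

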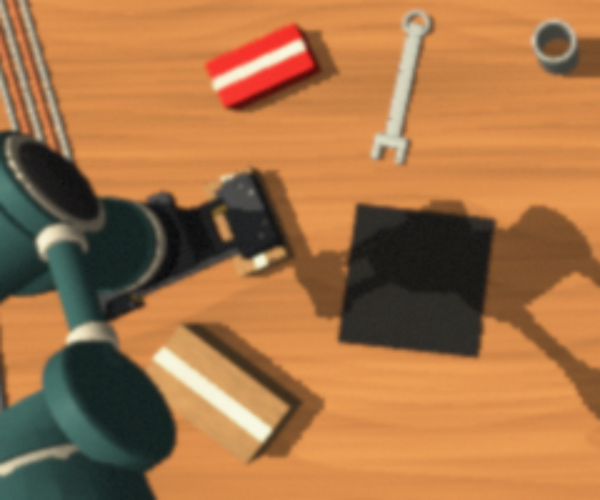

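The gripper stands over the near half of the small box, lined up with it, with the mat at about (415,280) in the crop. I go down and take it lightly.

jog_arm --deltas '[{"grip": -1,"offset": [0,-0.002,0.02],"roll": 0},{"grip": -1,"offset": [0,-0.002,0.05],"roll": 0},{"grip": -1,"offset": [0,-0.002,0.075],"roll": 0},{"grip": -1,"offset": [0,-0.002,0.088],"roll": 0},{"grip": -1,"offset": [0,-0.002,0.0925],"roll": 0},{"grip": -1,"offset": [0,-0.002,0.0925],"roll": 0},{"grip": 1,"offset": [0,-0.002,0.0925],"roll": 0},{"grip": 1,"offset": [0,-0.002,0.0925],"roll": 0},{"grip": 1,"offset": [0,-0.002,0.0925],"roll": 0},{"grip": 1,"offset": [0,-0.002,0.0925],"roll": 0},{"grip": 1,"offset": [0,-0.002,0.0925],"roll": 0},{"grip": 1,"offset": [0,-0.002,0.0925],"roll": 0}]' --squeeze 9

```text
clock: 2.55
ee_pos: [0.5334, 0.3998, 0.0292]
ee_rot: [0.0, -0.199, 0.98, 0.0]
ft_force: [-0.1, -0.7, 0.0]
grip_width: 0.0421
```

```bash
python3 - <<'E'
from h import *
st()
im,W=cloud("side"); cv2.imwrite("pics/s2.png",cv2.resize(im[60:220,190:390],None,fx=3,fy=3))
E
```

```text
t 2.55 p [0.5334 0.3998 0.0292] yaw 202.98 q [ 0.    -0.199  0.98   0.   ] F [-0.1 -0.7  0. ] M [ 0.05 -0.01 -0.04] w 0.0421 j6 [ 0.61  0.42  1.78 -0.    0.94 -1.37]
```

View pics/s2.png

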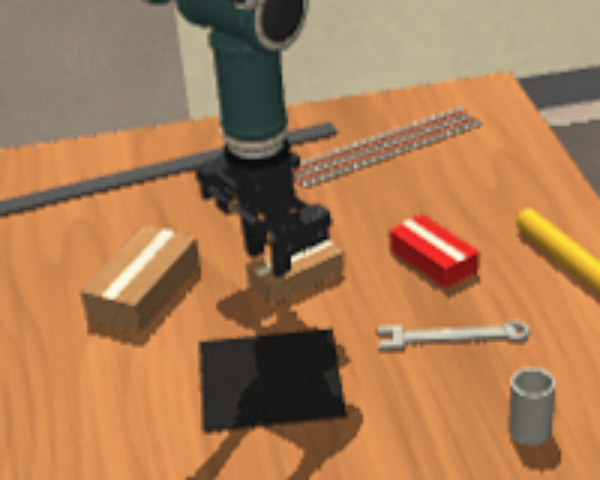

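jog_arm --deltas '[{"grip": 1,"offset": [0,0,0],"roll": 0},{"grip": 1,"offset": [0,0,0],"roll": 0}]'

```text
clock: 2.8
ee_pos: [0.5333, 0.3998, 0.029]
ee_rot: [-0.0, -0.199, 0.98, -0.0]
ft_force: [0.9, -0.1, 0.2]
grip_width: 0.0221
```

```bash
python3 - <<'E'
from h import *
st()
im,W=cloud("side"); 
P=W[130:175,265:312].reshape(-1,3); P=P[(P[:,2]>.026)&(P[:,2]<.036)]
r=cv2.minAreaRect((P[:,:2]*1000).astype(np.float32)); print(len(P),r,cv2.boxPoints(r).round().tolist())
cv2.imwrite("pics/s3.png",cv2.resize(im[115:175,250:330],None,fx=8,fy=8,interpolation=cv2.INTER_CUBIC))
E
```

```text
t 2.8 p [0.5333 0.3998 0.029 ] yaw 202.98 q [-0.    -0.199  0.98  -0.   ] F [ 0.9 -0.1  0.2] M [ 0.08 -0.02  0.04] w 0.0221 j6 [ 0.61  0.42  1.78 -0.    0.94 -1.37]
171 ((567.3914184570312, 403.85302734375), (115.4448471069336, 59.56061935424805), 4.737946510314941) [[507.0, 429.0], [512.0, 369.0], [627.0, 379.0], [622.0, 438.0]]
```

View pics/s3.png

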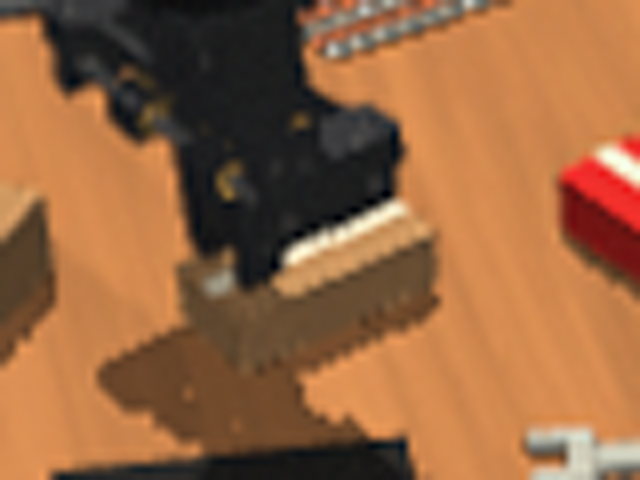

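The fingers have closed to 22 mm without holding the box and seem to end above its top face. I check the finger heights in the depth.

```bash
python3 - <<'E'
from h import *
p,_=st()
for n,(u0,u1,v0,v1) in {"side":(250,330,100,175),"top":(100,200,150,260)}.items():
    im,W=cloud(n); A=W[v0:v1,u0:u1]; m=(im[v0:v1,u0:u1].max(2)<70)&(np.abs(A[...,0]-p[0])<.12)&(np.abs(A[...,1]-p[1])<.12)
    P=A[m]; P=P[np.isfinite(P[:,0])&(P[:,2]>.012)]
    print(n,len(P),"z pct",np.percentile(P[:,2],[0,2,5,10,25,50,90]).round(3))
    L=P[P[:,2]<.08]; print("low",L[np.argsort(L[:,2])][:12].round(3).tolist(), L.mean(0).round(3) if len(L) else 0)
    if n=="side":
        for v in range(140,172,3): print(v,[f"{W[v,u,2]*1000:.0f}" for u in range(268,310,3)])
E
```

```text
t 2.85 p [0.5332 0.3999 0.029 ] yaw 202.98 q [-0.    -0.199  0.98  -0.   ] F [-0.1 -0.2 -0.4] M [ 0.02 -0.02  0.04] w 0.018 j6 [ 0.61  0.42  1.78  0.    0.94 -1.37]
side 1061 z pct [0.046 0.057 0.074 0.115 0.131 0.149 0.237]
low [[0.529, 0.412, 0.046], [0.524, 0.407, 0.046], [0.533, 0.377, 0.047], [0.531, 0.384, 0.047], [0.527, 0.404, 0.047], [0.52, 0.406, 0.047], [0.525, 0.411, 0.047], [0.536, 0.375, 0.048], [0.538, 0.38, 0.048], [0.541, 0.378, 0.049], [0.545, 0.382, 0.05], [0.534, 0.378, 0.05]] [0.53  0.391 0.06 ]
140 ['-3', '1', '72', '109', '118', '136', '134', '130', '119', '116', '109', '-1', '-4', '-0']
143 ['-2', '-6', '59', '57', '83', '120', '116', '111', '104', '32', '30', '32', '-1', '-4']
146 ['-2', '0', '40', '47', '68', '112', '105', '30', '35', '30', '33', '25', '-1', '-3']
149 ['-4', '0', '33', '28', '50', '51', '31', '30', '29', '27', '17', '11', '6', '-3']
152 ['-3', '1', '20', '34', '30', '34', '29', '22', '18', '11', '9', '-3', '1', '-1']
155 ['1', '2', '9', '19', '32', '24', '14', '8', '4', '3', '-2', '-2', '-2', '-0']
158 ['-3', '3', '-3', '4', '18', '14', '1', '-2', '-3', '-2', '-1', '1', '-2', '1']
161 ['-2', '-3', '-5', '-4', '5', '-3', '-2', '-2', '2', '2', '0', '3', '-3', '-3']
164 ['0', '2', '-0', '-2', '-0', '-2', '1', '3', '-3', '-0', '3', '-2', '-0', '3']
167 ['-0', '-0', '-3', '1', '-3', '-2', '-1', '2', '-1', '-4', '-2', '-0', '1', '-0']
170 ['0', '-1', '-4', '-4', '2', '-7', '-0', '3', '0', '-2', '3', '0', '-7', '-5']
top 2268 z pct [0.014 0.12  0.129 0.147 0.174 0.273 0.467]
low [[0.532, 0.372, 0.014], [0.447, 0.468, 0.014], [0.442, 0.459, 0.015], [0.439, 0.457, 0.015], [0.606, 0.402, 0.016], [0.43, 0.444, 0.017], [0.614, 0.405, 0.018], [0.611, 0.405, 0.018], [0.534, 0.373, 0.018], [0.436, 0.452, 0.019], [0.617, 0.407, 0.019], [0.45, 0.469, 0.019]] [0.475 0.438 0.025]
```

```bash
python3 - <<'E'
from h import *
W=np.load("side0.npy"); im=cv2.imread("pics/side0.png")
A=W[30:92,150:200]; m=(im[30:92,150:200].max(2)<70)&(A[...,2]>.15)
P=A[m]; P=P[np.hypot(P[:,0]-.242,P[:,1]-.63)<.12]
print(len(P),np.percentile(P[:,2],[0,1,2,5,10]).round(3)); L=P[P[:,2]<P[:,2].min()+.04]
print(L[np.argsort(L[:,2])].round(3)[::max(1,len(L)//15)].tolist(),L.mean(0))
E
```

```text
1166 [0.237 0.244 0.249 0.259 0.277]
[[0.234, 0.587, 0.237], [0.221, 0.581, 0.243], [0.264, 0.664, 0.245], [0.255, 0.676, 0.249], [0.266, 0.668, 0.251], [0.27, 0.67, 0.254], [0.214, 0.581, 0.255], [0.225, 0.564, 0.258], [0.26, 0.667, 0.26], [0.268, 0.668, 0.262], [0.273, 0.677, 0.265], [0.27, 0.674, 0.267], [0.256, 0.673, 0.27], [0.231, 0.563, 0.273], [0.257, 0.676, 0.275], [0.254, 0.674, 0.277]] [0.24416532 0.62523315 0.25920585]
```

The fingertips really are about 40 mm higher than the reported TCP implies. Both the start picture and this one show tips at about reported z + 17 mm. I take the images as true, open, and go down about 41 mm more.

jog_arm --deltas '[{"grip": -1,"offset": [0,0,0],"roll": 0},{"grip": -1,"offset": [0,0,0],"roll": 0},{"grip": -1,"offset": [0,0,0],"roll": 0},{"grip": -1,"offset": [0,0,0],"roll": 0},{"grip": -1,"offset": [0,0,0],"roll": 0},{"grip": -1,"offset": [0,0,0],"roll": 0},{"grip": -1,"offset": [0,0,0],"roll": 0},{"grip": -1,"offset": [0,0,0],"roll": 0},{"grip": -1,"offset": [0,0,0],"roll": 0},{"grip": -1,"offset": [0,0,0],"roll": 0},{"grip": -1,"offset": [0,0,0.008],"roll": 0},{"grip": -1,"offset": [0,0,0.016],"roll": 0},{"grip": -1,"offset": [0,0,0.022],"roll": 0},{"grip": -1,"offset": [0,0,0.027],"roll": 0},{"grip": -1,"offset": [0,0,0.03],"roll": 0},{"grip": -1,"offset": [0,0,0.03],"roll": 0}]'

```text
clock: 4.55
ee_pos: [0.5328, 0.3996, -0.0018]
ee_rot: [-0.001, -0.199, 0.98, -0.0]
ft_force: [0.3, 1.0, -0.2]
grip_width: 0.0882
```

```bash
cat >> h.py <<'E'
def tips(n="side"):
    p,_=st(); im,W=cloud(n); m=(im.max(2)<70)&(np.hypot(W[...,0]-p[0],W[...,1]-p[1])<.085)&(W[...,2]>.01)&(W[...,2]-p[2]<.07)
    P=W[m]; P=P[np.argsort(P[:,2])]; print("tips",len(P),P[:40:4].round(3).tolist()); return im,W
E
python3 - <<'E'
from h import *
tips()
E
```

```text
t 4.55 p [ 0.5328  0.3996 -0.0018] yaw 202.98 q [-0.001 -0.199  0.98  -0.   ] F [ 0.3  1.  -0.2] M [-0.02 -0.    0.  ] w 0.0882 j6 [ 0.61  0.46  1.79 -0.    0.89 -1.37]
tips 95 [[0.505, 0.443, 0.016], [0.558, 0.346, 0.018], [0.546, 0.34, 0.021], [0.513, 0.437, 0.023], [0.517, 0.44, 0.025], [0.55, 0.343, 0.027], [0.514, 0.442, 0.028], [0.563, 0.348, 0.03], [0.559, 0.346, 0.032], [0.545, 0.349, 0.033]]
```

jog_arm --deltas '[{"grip": -1,"offset": [0,0,0.004],"roll": 0},{"grip": -1,"offset": [0,0,0.008],"roll": 0},{"grip": -1,"offset": [0,0,0.009],"roll": 0},{"grip": 1,"offset": [0,0,0.009],"roll": 0},{"grip": 1,"offset": [0,0,0.009],"roll": 0},{"grip": 1,"offset": [0,0,0.009],"roll": 0},{"grip": 1,"offset": [0,0,0.009],"roll": 0},{"grip": 1,"offset": [0,0,0.009],"roll": 0},{"grip": 1,"offset": [0,0,0.009],"roll": 0},{"grip": 1,"offset": [0,0,0.009],"roll": 0}]' --squeeze 9

```text
clock: 5.6
ee_pos: [0.5331, 0.4002, -0.0097]
ee_rot: [-0.0, -0.199, 0.98, 0.0]
ft_force: [-0.6, 1.9, 0.1]
grip_width: 0.0559
```

```bash
python3 - <<'E'
from h import *
tips()
E
```

```text
t 5.6 p [ 0.5331  0.4002 -0.0097] yaw 202.99 q [-0.    -0.199  0.98   0.   ] F [-0.6  1.9  0.1] M [0.34 0.26 0.01] w 0.0559 j6 [ 0.61  0.47  1.8   0.    0.87 -1.37]
tips 58 [[0.539, 0.363, 0.01], [0.549, 0.358, 0.012], [0.542, 0.36, 0.017], [0.557, 0.359, 0.018], [0.536, 0.367, 0.022], [0.55, 0.36, 0.024], [0.511, 0.428, 0.025], [0.547, 0.361, 0.028], [0.52, 0.43, 0.031], [0.524, 0.428, 0.036]]
```

jog_arm --deltas '[{"grip": 1,"offset": [-0.002,0,-0.008],"roll": 0},{"grip": 1,"offset": [-0.005,0,-0.016],"roll": 0},{"grip": 1,"offset": [-0.008,0,-0.024],"roll": 0},{"grip": 1,"offset": [-0.012,0,-0.031],"roll": 0},{"grip": 1,"offset": [-0.017,0,-0.038],"roll": 0},{"grip": 1,"offset": [-0.022,0,-0.045],"roll": 0},{"grip": 1,"offset": [-0.028,0,-0.051],"roll": 0},{"grip": 1,"offset": [-0.034,0,-0.056],"roll": 0},{"grip": 1,"offset": [-0.041,0,-0.061],"roll": 0},{"grip": 1,"offset": [-0.048,0,-0.065],"roll": 0},{"grip": 1,"offset": [-0.056,0,-0.069],"roll": 0},{"grip": 1,"offset": [-0.063,0,-0.072],"roll": 0},{"grip": 1,"offset": [-0.071,0,-0.074],"roll": 0},{"grip": 1,"offset": [-0.079,0,-0.075],"roll": 0},{"grip": 1,"offset": [-0.087,0,-0.076],"roll": 0},{"grip": 1,"offset": [-0.093,0,-0.076],"roll": 0},{"grip": 1,"offset": [-0.093,0,-0.076],"roll": 0}]'

```text
clock: 7.35
ee_pos: [0.6198, 0.4366, 0.0661]
ee_rot: [0.0, -0.199, 0.98, 0.0]
ft_force: [-0.5, -1.2, -2.2]
grip_width: 0.0558
```

```bash
python3 - <<'E'
from h import *
st(); im,W=cloud("side"); np.save("s4.npy",W); cv2.imwrite("pics/s4.png",cv2.resize(im[50:190,230:380],None,fx=4,fy=4,interpolation=cv2.INTER_CUBIC))
E
```

```text
t 7.35 p [0.6198 0.4366 0.0661] yaw 202.98 q [ 0.    -0.199  0.98   0.   ] F [-0.5 -1.2 -2.2] M [ 0.03  0.12 -0.01] w 0.0558 j6 [ 0.58  0.54  1.54 -0.    1.07 -1.39]
```

View pics/s4.png

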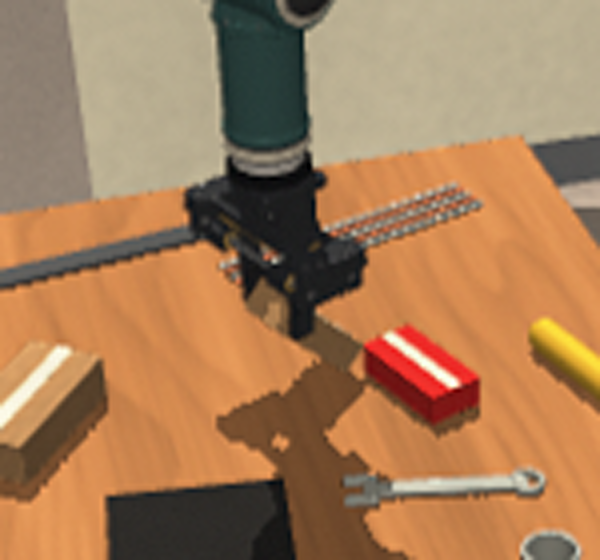

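The box hangs from the gripper (about 2.2 N), roughly on end below the fingers at (280,310). I raise it and carry it over the mat.

jog_arm --deltas '[{"grip": 1,"offset": [0,0,-0.015],"roll": 0},{"grip": 1,"offset": [0,0,-0.03],"roll": 0},{"grip": 1,"offset": [0.005,-0.004,-0.045],"roll": 0},{"grip": 1,"offset": [0.015,-0.011,-0.055],"roll": 0},{"grip": 1,"offset": [0.03,-0.022,-0.06],"roll": 0},{"grip": 1,"offset": [0.05,-0.037,-0.06],"roll": 0},{"grip": 1,"offset": [0.07,-0.051,-0.06],"roll": 0},{"grip": 1,"offset": [0.09,-0.066,-0.06],"roll": 0},{"grip": 1,"offset": [0.11,-0.081,-0.06],"roll": 0},{"grip": 1,"offset": [0.13,-0.096,-0.06],"roll": 0},{"grip": 1,"offset": [0.15,-0.11,-0.06],"roll": 0},{"grip": 1,"offset": [0.167,-0.123,-0.06],"roll": 0},{"grip": 1,"offset": [0.18,-0.132,-0.06],"roll": 0},{"grip": 1,"offset": [0.188,-0.138,-0.06],"roll": 0},{"grip": 1,"offset": [0.191,-0.14,-0.06],"roll": 0},{"grip": 1,"offset": [0.191,-0.14,-0.06],"roll": 0},{"grip": 1,"offset": [0.191,-0.14,-0.06],"roll": 0}]'

```text
clock: 9.1
ee_pos: [0.4983, 0.2333, 0.1264]
ee_rot: [0.0, -0.199, 0.98, 0.0]
ft_force: [-0.6, -0.3, -2.2]
grip_width: 0.056
```

```bash
cat >> h.py <<'E'
def box(W,im,p,zl=.012):
    # box-coloured points near the tool, in coords: a=along tool x, b=along tool y, z
    a=np.radians(203.); hsv=cv2.cvtColor(im,cv2.COLOR_BGR2HSV)
    d=W-np.array([p[0],p[1],0]); A=d[...,0]*np.cos(a)+d[...,1]*np.sin(a); B=d[...,0]*np.sin(a)-d[...,1]*np.cos(a); Z=W[...,2]
    m=(abs(A)<.11)&(abs(B)<.045)&(Z>zl)&(Z<p[2]+.06)&(im.max(2)>75)
    return np.stack([A[m],B[m],Z[m]],-1)
E
python3 - <<'E'
from h import *
p,_=st(); im,W=cloud("side"); cv2.imwrite("pics/s5.png",cv2.resize(im[80:220,220:370],None,fx=4,fy=4,interpolation=cv2.INTER_CUBIC))
P=box(W,im,p); print(len(P))
for z in np.arange(.01,.2,.01):
    Q=P[abs(P[:,2]-z)<.005]
    if len(Q)>2: print(round(z,3),len(Q),np.percentile(Q[:,0],[5,50,95]).round(3),np.percentile(Q[:,1],[5,50,95]).round(3))
E
```

```text
t 9.1 p [0.4983 0.2333 0.1264] yaw 203.0 q [ 0.    -0.199  0.98   0.   ] F [-0.6 -0.3 -2.2] M [0.04 0.07 0.03] w 0.056 j6 [ 0.39  0.11  1.97  0.    1.05 -1.58]
265
0.07 10 [-0.061 -0.044 -0.034] [-0.029 -0.026 -0.021]
0.08 22 [-0.06  -0.043 -0.028] [-0.032 -0.028 -0.025]
0.09 23 [-0.054 -0.04  -0.022] [-0.031 -0.029 -0.025]
0.1 23 [-0.049 -0.031 -0.017] [-0.03  -0.028 -0.026]
0.11 27 [-0.042 -0.029 -0.011] [-0.033 -0.028 -0.025]
0.12 22 [-0.035 -0.019 -0.003] [-0.029 -0.028 -0.025]
0.13 22 [-0.03  -0.018  0.006] [-0.032 -0.029 -0.009]
0.14 8 [-0.024 -0.013  0.011] [-0.041 -0.029 -0.026]
0.15 34 [0.011 0.016 0.02 ] [-0.03  -0.005  0.035]
0.16 64 [0.001 0.01  0.017] [-0.027  0.001  0.027]
0.17 5 [0.004 0.009 0.01 ] [-0.01   0.042  0.044]
```

View pics/s5.png

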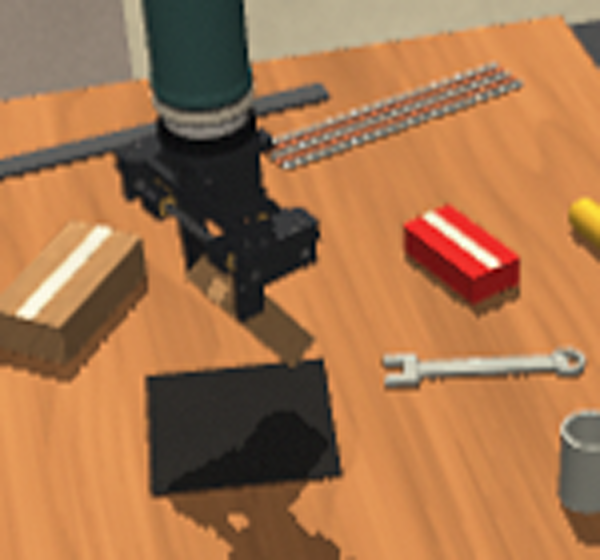

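The box is held, but friction keeps it tilted about 31° from vertical, with its lower end toward −tool x at (290,350). I lower its edge to the mat and then swing it upright about that edge.

jog_arm --deltas '[{"grip": 1,"offset": [0.01,0,0.008],"roll": 0},{"grip": 1,"offset": [0.022,0,0.02],"roll": 0},{"grip": 1,"offset": [0.034,0,0.032],"roll": 0},{"grip": 1,"offset": [0.042,0,0.043],"roll": 0},{"grip": 1,"offset": [0.045,0,0.05],"roll": 0},{"grip": 1,"offset": [0.045,0,0.055],"roll": 0},{"grip": 1,"offset": [0.045,0,0.055],"roll": 0}]'

```text
clock: 9.85
ee_pos: [0.4563, 0.2153, 0.0706]
ee_rot: [-0.0, -0.199, 0.98, -0.0]
ft_force: [0.0, -0.8, -2.7]
grip_width: 0.0557
```

```bash
cat >> h.py <<'E'
def prof():
    p,_=st(); im,W=cloud("side"); P=box(W,im,p)
    for z in np.arange(.01,.12,.01):
        Q=P[(abs(P[:,2]-z)<.005)&(P[:,1]<-.01)]
        if len(Q)>2: print(round(z,3),len(Q),np.percentile(Q[:,0],[5,50,95]).round(3),np.percentile(Q[:,1],[5,50,95]).round(3))
    return im,W
E
python3 - <<'E'
from h import *
prof()
E
```

```text
t 9.85 p [0.4563 0.2153 0.0706] yaw 202.99 q [-0.    -0.199  0.98  -0.   ] F [ 0.  -0.8 -2.7] M [-0.03  0.08 -0.02] w 0.0557 j6 [ 0.39  0.1   2.11  0.    0.94 -1.58]
0.02 16 [-0.058 -0.044 -0.033] [-0.031 -0.029 -0.025]
0.03 22 [-0.056 -0.042 -0.027] [-0.034 -0.029 -0.024]
0.04 22 [-0.05  -0.036 -0.019] [-0.032 -0.029 -0.026]
0.05 20 [-0.045 -0.026 -0.013] [-0.032 -0.03  -0.027]
0.06 25 [-0.038 -0.023 -0.007] [-0.032 -0.029 -0.027]
0.07 20 [-0.033 -0.018 -0.   ] [-0.032 -0.029 -0.026]
0.08 9 [-0.028 -0.023  0.005] [-0.031 -0.029 -0.025]
0.09 6 [-0.018  0.009  0.015] [-0.041 -0.028 -0.025]
0.1 22 [0.008 0.013 0.019] [-0.029 -0.021 -0.011]
0.11 8 [0.003 0.006 0.01 ] [-0.025 -0.017 -0.014]
```

jog_arm --deltas '[{"grip": 1,"offset": [0,0,0.004],"roll": 0},{"grip": 1,"offset": [0,0,0.007],"roll": 0},{"grip": 1,"offset": [-0.005,0,0.0055],"roll": 0},{"grip": 1,"offset": [-0.01,0,0.0045],"roll": 0},{"grip": 1,"offset": [-0.015,0,0.0035],"roll": 0},{"grip": 1,"offset": [-0.02,0,0.003],"roll": 0},{"grip": 1,"offset": [-0.025,0,0.0025],"roll": 0},{"grip": 1,"offset": [-0.03,0,0.002],"roll": 0},{"grip": 1,"offset": [-0.035,0,0.002],"roll": 0},{"grip": 1,"offset": [-0.04,0,0.002],"roll": 0},{"grip": 1,"offset": [-0.04,0,0.002],"roll": 0}]'

```text
clock: 11.0
ee_pos: [0.4963, 0.2321, 0.0716]
ee_rot: [0.003, -0.199, 0.98, 0.001]
ft_force: [-0.2, 0.2, 6.6]
grip_width: 0.056
```

```bash
python3 - <<'E'
from h import *
prof()
E
```

```text
t 11.0 p [0.4963 0.2321 0.0716] yaw 202.98 q [ 0.003 -0.199  0.98   0.001] F [-0.2  0.2  6.6] M [ 0.11 -0.04 -0.01] w 0.056 j6 [ 0.39  0.17  2.02  0.    0.94 -1.58]
0.01 7 [-0.024 -0.016  0.   ] [-0.03  -0.027 -0.025]
0.02 25 [-0.023 -0.007  0.006] [-0.03  -0.027 -0.014]
0.03 21 [-0.022 -0.003  0.008] [-0.03  -0.028 -0.02 ]
0.04 24 [-0.021 -0.006  0.009] [-0.032 -0.028 -0.017]
0.05 25 [-0.017 -0.003  0.011] [-0.029 -0.028 -0.013]
0.06 21 [-0.018  0.001  0.012] [-0.03  -0.027 -0.015]
0.07 23 [-0.015 -0.001  0.013] [-0.033 -0.028 -0.018]
0.08 12 [-0.003  0.014  0.016] [-0.032 -0.028 -0.019]
0.09 13 [-0.     0.014  0.017] [-0.042 -0.028 -0.015]
0.1 15 [0.008 0.017 0.02 ] [-0.031 -0.027 -0.013]
0.11 18 [0.009 0.016 0.019] [-0.028 -0.02  -0.012]
```

jog_arm --deltas '[{"grip": 1,"offset": [-0.004,0,-0.0005],"roll": 0},{"grip": 1,"offset": [-0.008,0,-0.0005],"roll": 0},{"grip": 1,"offset": [-0.012,0,-0.0005],"roll": 0},{"grip": 1,"offset": [-0.012,0,-0.0005],"roll": 0}]'

```text
clock: 11.45
ee_pos: [0.5058, 0.2361, 0.0705]
ee_rot: [0.001, -0.199, 0.98, 0.0]
ft_force: [-0.5, 0.8, 6.1]
grip_width: 0.0556
```

```bash
python3 - <<'E'
from h import *
prof()
E
```

```text
t 11.45 p [0.5058 0.2361 0.0705] yaw 202.98 q [ 0.001 -0.199  0.98   0.   ] F [-0.5  0.8  6.1] M [ 0.09 -0.03  0.04] w 0.0556 j6 [ 0.39  0.19  2.    0.    0.95 -1.58]
0.01 7 [-0.007  0.011  0.014] [-0.033 -0.028 -0.02 ]
0.02 26 [-0.014 -0.     0.014] [-0.032 -0.029 -0.017]
0.03 23 [-0.014  0.005  0.015] [-0.032 -0.028 -0.017]
0.04 20 [-0.015  0.004  0.015] [-0.032 -0.029 -0.013]
0.05 24 [-0.012  0.006  0.016] [-0.032 -0.028 -0.017]
0.06 30 [-0.013  0.004  0.016] [-0.031 -0.027 -0.013]
0.07 20 [-0.01   0.005  0.017] [-0.031 -0.027 -0.015]
0.08 17 [-0.007  0.015  0.018] [-0.035 -0.027 -0.011]
0.09 11 [0.013 0.017 0.019] [-0.031 -0.023 -0.012]
0.1 14 [0.009 0.016 0.018] [-0.031 -0.026 -0.012]
0.11 17 [0.007 0.014 0.019] [-0.03  -0.024 -0.015]
```

jog_arm --deltas '[{"grip": 1,"offset": [-0.003,0,0],"roll": 0},{"grip": 1,"offset": [-0.005,0,-0.0005],"roll": 0},{"grip": 1,"offset": [-0.005,0,-0.001],"roll": 0},{"grip": 1,"offset": [-0.005,0,-0.0015],"roll": 0}]' --squeeze 5

```text
clock: 11.9
ee_pos: [0.5078, 0.237, 0.0699]
ee_rot: [-0.001, -0.199, 0.98, -0.0]
ft_force: [-1.0, 0.4, -3.7]
grip_width: 0.0563
```

```bash
python3 - <<'E'
from h import *
prof()
E
```

```text
t 11.9 p [0.5078 0.237  0.0699] yaw 202.98 q [-0.001 -0.199  0.98  -0.   ] F [-1.   0.4 -3.7] M [0.08 0.06 0.03] w 0.0563 j6 [ 0.39  0.2   1.99 -0.    0.95 -1.58]
0.01 5 [0.003 0.011 0.016] [-0.031 -0.027 -0.021]
0.02 23 [-0.011  0.007  0.017] [-0.031 -0.028 -0.016]
0.03 22 [-0.011  0.006  0.018] [-0.032 -0.028 -0.015]
0.04 27 [-0.012  0.006  0.017] [-0.033 -0.028 -0.015]
0.05 24 [-0.012  0.007  0.017] [-0.03  -0.027 -0.014]
0.06 26 [-0.012  0.005  0.017] [-0.033 -0.027 -0.016]
0.07 22 [-0.008  0.012  0.017] [-0.032 -0.028 -0.012]
0.08 15 [0.006 0.016 0.017] [-0.04  -0.028 -0.013]
0.09 13 [0.004 0.015 0.017] [-0.035 -0.027 -0.011]
0.1 11 [0.01  0.015 0.018] [-0.031 -0.028 -0.013]
0.11 20 [0.005 0.015 0.019] [-0.031 -0.024 -0.015]
```

Vertical now. I let go slowly.

jog_arm --deltas '[{"grip": 1,"offset": [0,0,0.001],"roll": 0},{"grip": 0,"offset": [0,0,0.001],"roll": 0},{"grip": -1,"offset": [0,0,0.001],"roll": 0},{"grip": -1,"offset": [0,0,0.001],"roll": 0},{"grip": -1,"offset": [0,0,0.001],"roll": 0},{"grip": -1,"offset": [0,0,0.001],"roll": 0},{"grip": -1,"offset": [0,0,0.001],"roll": 0},{"grip": -1,"offset": [0,0,0.001],"roll": 0},{"grip": -1,"offset": [0,0,0.001],"roll": 0}]' --squeeze 5

```text
clock: 12.85
ee_pos: [0.5088, 0.2375, 0.0701]
ee_rot: [0.0, -0.199, 0.98, 0.0]
ft_force: [0.1, 0.8, 0.4]
grip_width: 0.0883
```

```bash
python3 - <<'E'
from h import *
prof()
E
```

```text
t 12.85 p [0.5088 0.2375 0.0701] yaw 202.99 q [ 0.    -0.199  0.98   0.   ] F [0.1 0.8 0.4] M [0.08 0.01 0.05] w 0.0883 j6 [ 0.39  0.2   1.99 -0.    0.95 -1.58]
0.01 5 [-0.005  0.006  0.016] [-0.032 -0.027 -0.016]
0.02 23 [-0.01   0.007  0.019] [-0.031 -0.028 -0.019]
0.03 24 [-0.009  0.005  0.019] [-0.031 -0.029 -0.018]
0.04 27 [-0.012  0.007  0.019] [-0.031 -0.027 -0.016]
0.05 26 [-0.011  0.009  0.019] [-0.031 -0.027 -0.016]
0.06 19 [-0.005  0.01   0.018] [-0.031 -0.029 -0.017]
0.07 19 [0.    0.016 0.019] [-0.031 -0.026 -0.013]
0.08 20 [0.    0.015 0.019] [-0.033 -0.028 -0.015]
0.09 19 [0.    0.016 0.019] [-0.031 -0.026 -0.012]
0.1 17 [0.006 0.015 0.019] [-0.031 -0.028 -0.016]
0.11 20 [0.006 0.013 0.018] [-0.031 -0.021 -0.012]
```

The box stands free. I lift straight up, then travel to above the knob with a roll of +34.6°.

jog_arm --deltas '[{"grip": -1,"offset": [0,0,-0.015],"roll": 0},{"grip": -1,"offset": [0,0,-0.04],"roll": 0},{"grip": -1,"offset": [0,0,-0.07],"roll": 0},{"grip": -1,"offset": [0,0,-0.1],"roll": 0},{"grip": -1,"offset": [0,0,-0.125],"roll": 0},{"grip": -1,"offset": [0.01,-0.019,-0.13],"roll": 3},{"grip": -1,"offset": [0.03,-0.058,-0.13],"roll": 7},{"grip": -1,"offset": [0.05,-0.096,-0.13],"roll": 11},{"grip": -1,"offset": [0.07,-0.134,-0.13],"roll": 15},{"grip": -1,"offset": [0.09,-0.173,-0.13],"roll": 19},{"grip": -1,"offset": [0.11,-0.211,-0.13],"roll": 23},{"grip": -1,"offset": [0.13,-0.25,-0.13],"roll": 27},{"grip": -1,"offset": [0.15,-0.288,-0.13],"roll": 31},{"grip": -1,"offset": [0.17,-0.326,-0.13],"roll": 34.6},{"grip": -1,"offset": [0.19,-0.365,-0.13],"roll": 34.6},{"grip": -1,"offset": [0.205,-0.394,-0.13],"roll": 34.6},{"grip": -1,"offset": [0.2115,-0.406,-0.13],"roll": 34.6},{"grip": -1,"offset": [0.2115,-0.406,-0.13],"roll": 34.6},{"grip": -1,"offset": [0.2115,-0.406,-0.13],"roll": 34.6}]'

```text
clock: 14.8
ee_pos: [0.4727, -0.2182, 0.2005]
ee_rot: [0.0, 0.101, 0.995, 0.0]
ft_force: [0.1, 0.5, -0.0]
grip_width: 0.0881
```

```bash
python3 - <<'E'
from h import *
im,W=tips(); to(.473,-.219,.079)
cv2.imwrite("pics/s6.png",cv2.resize(im[120:340,220:420],None,fx=2.7,fy=2.7,interpolation=cv2.INTER_CUBIC))
# box check
Q=W[120:215,230:320].reshape(-1,3); Q=Q[(Q[:,2]>.108)&(Q[:,2]<.125)]
print(len(Q), cv2.minAreaRect((Q[:,:2]*1000).astype(np.float32)) if len(Q)>4 else 0, np.median(Q[:,2]))
E
```

```text
t 14.8 p [ 0.4727 -0.2182  0.2005] yaw 168.37 q [0.    0.101 0.995 0.   ] F [ 0.1  0.5 -0. ] M [ 0.05 -0.05  0.01] w 0.0881 j6 [-0.48 -0.01  1.96  0.    1.19 -1.85]
tips 177 [[0.503, -0.274, 0.077], [0.502, -0.28, 0.094], [0.468, -0.232, 0.108], [0.47, -0.236, 0.111], [0.462, -0.235, 0.113], [0.475, -0.236, 0.114], [0.482, -0.23, 0.116], [0.465, -0.236, 0.117], [0.47, -0.235, 0.118], [0.481, -0.235, 0.118]]
t 14.85 p [ 0.4727 -0.2177  0.2003] yaw 168.42 q [0.    0.101 0.995 0.   ] F [-0.3  0.4 -0.5] M [-0.01 -0.03  0.03] w 0.0883 j6 [-0.48 -0.01  1.96  0.    1.19 -1.85]
offset [-0.0006 -0.0012  0.1213]
13 ((489.7685241699219, 246.00775146484375), (7.697908878326416, 21.7475528717041), 20.662010192871094) 0.11161856294406655
```

View pics/s6.png

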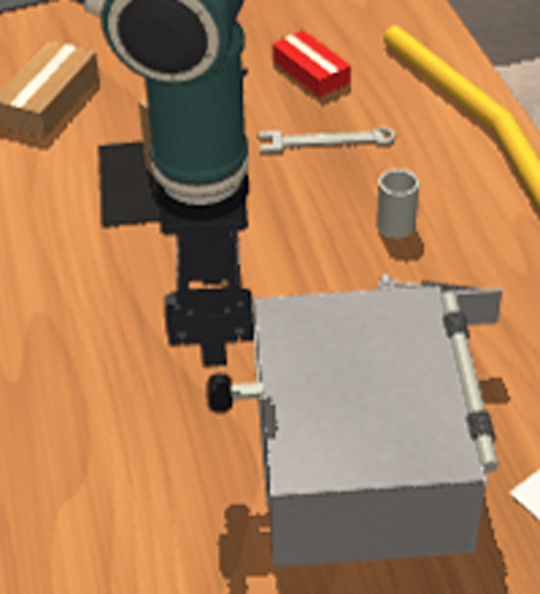

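The open gripper stands above and in line with the knob at (220,392). The box is standing behind the arm at (145,120). I go down and grasp.

jog_arm --deltas '[{"grip": -1,"offset": [0,-0.001,0.02],"roll": 0},{"grip": -1,"offset": [0,-0.001,0.05],"roll": 0},{"grip": -1,"offset": [0,-0.001,0.08],"roll": 0},{"grip": -1,"offset": [0,-0.001,0.1],"roll": 0},{"grip": -1,"offset": [0,-0.001,0.112],"roll": 0},{"grip": -1,"offset": [0,-0.001,0.12],"roll": 0},{"grip": -1,"offset": [0,-0.001,0.121],"roll": 0},{"grip": 1,"offset": [0,-0.001,0.121],"roll": 0},{"grip": 1,"offset": [0,-0.001,0.121],"roll": 0},{"grip": 1,"offset": [0,-0.001,0.121],"roll": 0},{"grip": 1,"offset": [0,-0.001,0.121],"roll": 0},{"grip": 1,"offset": [0,-0.001,0.121],"roll": 0},{"grip": 1,"offset": [0,-0.001,0.121],"roll": 0},{"grip": 1,"offset": [0,-0.001,0.121],"roll": 0},{"grip": 1,"offset": [0,-0.001,0.121],"roll": 0},{"grip": 1,"offset": [0,-0.001,0.121],"roll": 0},{"grip": 1,"offset": [0,-0.001,0.121],"roll": 0},{"grip": 1,"offset": [0,-0.001,0.121],"roll": 0}]' --squeeze 25

```text
clock: 16.65
ee_pos: [0.4724, -0.2193, 0.0791]
ee_rot: [-0.0, 0.101, 0.995, 0.0]
ft_force: [0.7, 4.9, 1.4]
grip_width: 0.0313
```

```bash
python3 - <<'E'
from h import *
tips()
E
```

```text
t 16.65 p [ 0.4724 -0.2193  0.0791] yaw 168.38 q [-0.     0.101  0.995  0.   ] F [0.7 4.9 1.4] M [ 0.78 -0.14  0.02] w 0.0313 j6 [-0.48  0.12  2.07  0.    0.96 -1.85]
tips 6 [[0.503, -0.273, 0.075], [0.501, -0.283, 0.102]]
```

jog_arm --deltas '[{"grip": 1,"offset": [0,0,-0.005],"roll": 0},{"grip": 1,"offset": [-0.0003,0,-0.0118],"roll": 0},{"grip": 1,"offset": [-0.0012,0,-0.0236],"roll": 0},{"grip": 1,"offset": [-0.0026,0,-0.0353],"roll": 0},{"grip": 1,"offset": [-0.0047,0,-0.0469],"roll": 0},{"grip": 1,"offset": [-0.0073,0,-0.0584],"roll": 0},{"grip": 1,"offset": [-0.0105,0,-0.0697],"roll": 0},{"grip": 1,"offset": [-0.0143,0,-0.0809],"roll": 0},{"grip": 1,"offset": [-0.0186,0,-0.0919],"roll": 0},{"grip": 1,"offset": [-0.0235,0,-0.1027],"roll": 0},{"grip": 1,"offset": [-0.0289,0,-0.1131],"roll": 0},{"grip": 1,"offset": [-0.0289,0,-0.1131],"roll": 0}]' --squeeze 30

```text
clock: 17.9
ee_pos: [0.4992, -0.2246, 0.1941]
ee_rot: [-0.002, 0.101, 0.995, 0.001]
ft_force: [-6.5, 8.5, 1.2]
grip_width: 0.0318
```

```bash
cat >> h.py <<'E'
def lid():
    p,_=st(); a=np.radians(-11.6); h=np.array([.473+.236*np.cos(a),-.219+.236*np.sin(a)])
    print("theta from tcp",np.arctan2(p[2]-.079,-(p[:2]-h)@[np.cos(a),np.sin(a)]).round(3))
    for n in("side","top"):
        im,W=cloud(n); d=W[...,:2]-h; X=d@[np.cos(a),np.sin(a)]; Y=-d[...,0]*np.sin(a)+d[...,1]*np.cos(a); Z=W[...,2]
        m=(X>-.17)&(X<-.03)&(abs(Y)<.11)&(Z>.118)&(im.max(2)>80)&(np.ptp(im.astype(int),axis=2)<35)
        x,z=X[m],Z[m]
        if len(x)<30: print(n,len(x)); continue
        for _ in range(4):
            k=np.polyfit(x,z,1); r=abs(z-np.polyval(k,x)); g=r<max(.006,np.median(r)*2); x,z=x[g],z[g]
        print(n,len(x),"lid angle",np.arctan(-k[0]).round(3),"z at hinge",k[1].round(4))
    return im,W
E
python3 - <<'E'
from h import *
lid()
E
```

```text
t 17.9 p [ 0.4992 -0.2246  0.1941] yaw 168.39 q [-0.002  0.101  0.995  0.001] F [-6.5  8.5  1.2] M [ 1.28  1.17 -0.  ] w 0.0318 j6 [-0.47  0.05  1.91  0.    1.19 -1.84]
theta from tcp 0.503
side 3029 lid angle 0.507 z at hinge 0.1152
top 2861 lid angle 0.5 z at hinge 0.116
```

jog_arm --deltas '[{"grip": 1,"offset": [-0.0059,0.001,-0.0103],"roll": 0},{"grip": 1,"offset": [-0.0123,0.001,-0.0202],"roll": 0},{"grip": 1,"offset": [-0.0192,0.001,-0.0297],"roll": 0},{"grip": 1,"offset": [-0.0266,0.001,-0.0389],"roll": 0},{"grip": 1,"offset": [-0.0344,0.001,-0.0478],"roll": 0},{"grip": 1,"offset": [-0.0426,0.001,-0.0562],"roll": 0},{"grip": 1,"offset": [-0.0513,0.001,-0.0642],"roll": 0},{"grip": 1,"offset": [-0.0604,0.001,-0.0718],"roll": 0},{"grip": 1,"offset": [-0.0698,0.001,-0.0789],"roll": 0},{"grip": 1,"offset": [-0.0796,0.001,-0.0855],"roll": 0},{"grip": 1,"offset": [-0.0796,0.001,-0.0855],"roll": 0},{"grip": 1,"offset": [-0.0796,0.001,-0.0855],"roll": 0},{"grip": 1,"offset": [-0.0796,0.001,-0.0855],"roll": 0}]' --squeeze 30

```text
clock: 19.3
ee_pos: [0.5803, -0.2405, 0.2817]
ee_rot: [0.002, 0.101, 0.995, -0.0]
ft_force: [-0.8, 5.5, 5.1]
grip_width: 0.0318
```

```bash
python3 - <<'E'
from h import *
lid()
E
```

```text
t 19.3 p [ 0.5803 -0.2405  0.2817] yaw 168.4 q [ 0.002  0.101  0.995 -0.   ] F [-0.8  5.5  5.1] M [0.99 0.11 0.05] w 0.0318 j6 [-0.43  0.14  1.64  0.    1.35 -1.8 ]
theta from tcp 1.013
side 1043 lid angle 1.317 z at hinge 0.005
top 939 lid angle 1.324 z at hinge 0.0167
```

```bash
python3 - <<'E'
from h import *
im,W=cloud("side")
cv2.imwrite("pics/s7.png",cv2.resize(im[100:340,220:460],None,fx=2.4,fy=2.4,interpolation=cv2.INTER_CUBIC))
a=np.radians(-11.6); h=np.array([.473+.236*np.cos(a),-.219+.236*np.sin(a)]); d=W[...,:2]-h
X=d@[np.cos(a),np.sin(a)];Y=-d[...,0]*np.sin(a)+d[...,1]*np.cos(a);Z=W[...,2]
g=(np.ptp(im.astype(int),axis=2)<35)&(im.max(2)>60)&(abs(Y+.08)<.03)&(X>-.25)&(X<.05)
for z in np.arange(.08,.34,.02):
    s=g&(abs(Z-z)<.01); 
    if s.sum()>4: print(z.round(2),s.sum(),np.percentile(X[s],[5,50,95]).round(3))
E
```

```text
0.08 10 [-0.195 -0.01  -0.01 ]
0.1 43 [-0.195 -0.192 -0.008]
0.12 130 [-0.191  0.001  0.008]
0.14 63 [-0.019 -0.014 -0.008]
0.16 68 [-0.031 -0.026 -0.02 ]
0.18 67 [-0.043 -0.038 -0.033]
0.2 74 [-0.056 -0.05  -0.044]
0.22 74 [-0.068 -0.063 -0.057]
0.24 80 [-0.08  -0.075 -0.069]
0.26 83 [-0.092 -0.087 -0.081]
0.28 205 [-0.115 -0.106 -0.095]
```

View pics/s7.png

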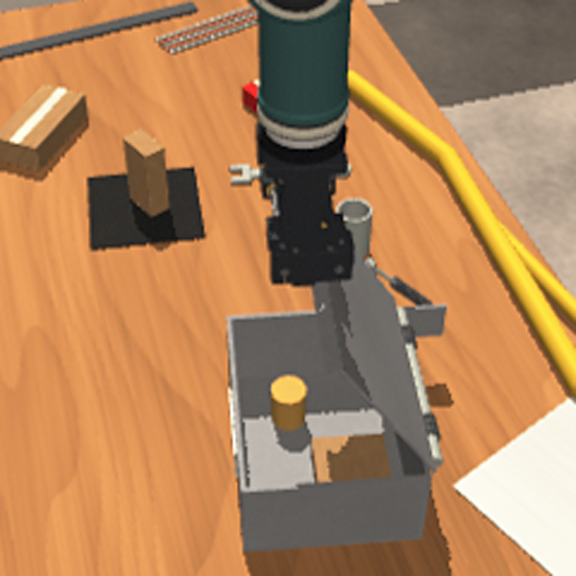

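The box stands upright on the mat at (148,190). The lid slope is 1.02 rad, past balance and not fully open. I ease it back.

jog_arm --deltas '[{"grip": 1,"offset": [0.0049,0,0.0033],"roll": 0},{"grip": 1,"offset": [0.0098,0,0.0066],"roll": 0},{"grip": 1,"offset": [0.0145,0,0.0101],"roll": 0},{"grip": 1,"offset": [0.0192,0,0.0137],"roll": 0},{"grip": 1,"offset": [0.0238,0,0.0175],"roll": 0},{"grip": 1,"offset": [0.0283,0,0.0213],"roll": 0},{"grip": 1,"offset": [0.0327,0,0.0253],"roll": 0},{"grip": 1,"offset": [0.037,0,0.0293],"roll": 0},{"grip": 1,"offset": [0.0412,0,0.0335],"roll": 0},{"grip": 1,"offset": [0.0452,0,0.0377],"roll": 0},{"grip": 1,"offset": [0.0492,0,0.0421],"roll": 0},{"grip": 1,"offset": [0.053,0,0.0466],"roll": 0},{"grip": 1,"offset": [0.056,0,0.0502],"roll": 0},{"grip": 1,"offset": [0.0582,0,0.053],"roll": 0},{"grip": 1,"offset": [0.0582,0,0.053],"roll": 0},{"grip": 1,"offset": [0.0582,0,0.053],"roll": 0},{"grip": 1,"offset": [0.0582,0,0.053],"roll": 0},{"grip": 1,"offset": [0.0582,0,0.053],"roll": 0}]'

```text
clock: 21.25
ee_pos: [0.5219, -0.2291, 0.2264]
ee_rot: [0.0, 0.101, 0.995, -0.0]
ft_force: [-3.1, 4.3, 3.2]
grip_width: 0.0317
```

```bash
python3 - <<'E'
from h import *
lid(); print(np.round(arm.get_state()["joint_vel"],3))
im,W=cloud("side"); a=np.radians(-11.6); h=np.array([.473+.236*np.cos(a),-.219+.236*np.sin(a)]); d=W[...,:2]-h
X=d@[np.cos(a),np.sin(a)];Y=-d[...,0]*np.sin(a)+d[...,1]*np.cos(a);Z=W[...,2]
g=(np.ptp(im.astype(int),axis=2)<35)&(im.max(2)>60)&(abs(Y+.08)<.03)&(X>-.25)&(X<.05)
for z in np.arange(.14,.28,.02):
    s=g&(abs(Z-z)<.01); 
    if s.sum()>4: print(z.round(2),s.sum(),np.percentile(X[s],[5,50,95]).round(3))
# box: orange-brown points above mat
b=(abs(W[...,0]-.505)<.06)&(abs(W[...,1]-.235)<.06)&(Z>.02); print("box",b.sum(),np.percentile(Z[b],[50,97]),np.nanmean(W[b],0))
cv2.imwrite("pics/s8.png",cv2.resize(im[100:340,220:460],None,fx=2.4,fy=2.4,interpolation=cv2.INTER_CUBIC))
E
```

```text
t 21.25 p [ 0.5219 -0.2291  0.2264] yaw 168.38 q [ 0.     0.101  0.995 -0.   ] F [-3.1  4.3  3.2] M [0.73 0.2  0.08] w 0.0317 j6 [-0.46  0.07  1.83  0.    1.24 -1.83]
theta from tcp 0.67
side 2438 lid angle 0.674 z at hinge 0.1153
top 2169 lid angle 0.671 z at hinge 0.1159
[ 0.    -0.002 -0.     0.    -0.002  0.001]
0.14 175 [-0.043 -0.031 -0.019]
0.16 180 [-0.067 -0.055 -0.043]
0.18 187 [-0.092 -0.08  -0.069]
0.2 195 [-0.117 -0.106 -0.094]
0.22 245 [-0.164 -0.133 -0.119]
0.24 162 [-0.162 -0.154 -0.144]
box 453 [0.07998643 0.11498385] [0.50585999 0.22365708 0.0772792 ]
```

View pics/s8.png

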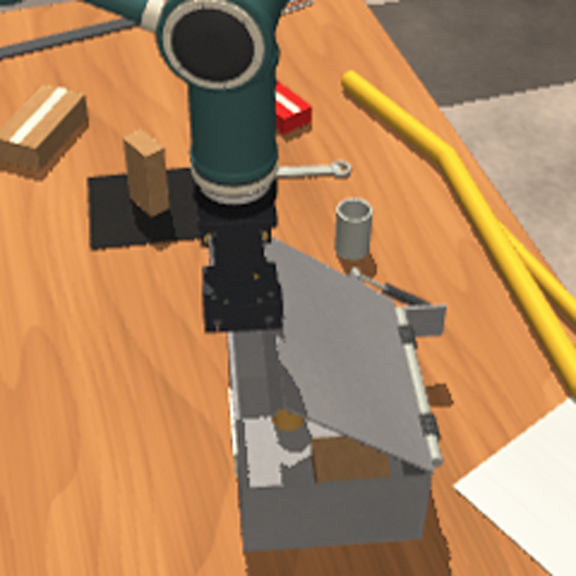

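The lid is held still at 0.67 rad, the box stands on the mat at (148,185), and the tube and spanner look undisturbed. Handing in.

```bash
python3 -c "
from rig import sign_off
print(sign_off())"
```

```text
the job is handed in; nothing more can be done
None
```

The job is handed in at about 21 s of the 64 s allowed. No verdict was reported.

- **Box:** the small cardboard box stands free and upright on its 56 × 32 mm end, near the middle of the mat. Its top measured about 115 mm above the bench, as expected for the 110 mm box on the 4 mm mat. It was still standing in the last picture.
- **Lid:** I raised it by the knob to about 1.02 rad, past the balance point and short of fully open. I then eased it back and left it held still in the gripper. The last checks agree on the angle: 0.670 rad from the arm, 0.674 from the side camera and 0.671 from the top camera.
- **Bystanders:** the tube and spanner look unmoved in the last picture. The magnet was out of that view and not checked again, but the arm did not go near it.

Three things did not go to plan or disagreed:
- **Height reading:** the fingertips were really about 40 mm higher than the reported tool position implied. My first grasp closed on air above the box, and I corrected the height from the camera depth.
- **Box tilt:** the box first hung about 31° off vertical in the gripper, so I swung it upright against the mat before letting go.
- **Lid angle at the top:** one automatic fit gave a wrong 1.32 rad there. The arm position (1.013), a slope I worked out from the depth (1.024) and the picture all contradicted it.

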